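# Feel which carton is full and push it back to the rail

### The arm

A 7-joint arm with a two-finger parallel gripper is mounted at the origin on a cart in front of the work surface, level with it; the furniture and walls round the work are solid. World frame = base frame: x ahead of the robot, y to its left, z up, the work surface at z = 0. Lengths are in m, angles in rad, forces in N, time in s.
With the tool pointing down it reaches from about 0.425 to 0.925 m from the base axis. Payload 6.8 kg.
Tool frame: the origin (TCP) lies on the centre line of the jaws, within the pads' length; the fingertips stand 17 mm ahead of it and the grasp point (between the pads) lies 2 mm behind it; z points along the fingers, x is the direction in which the jaws open and shut, and the axes are right-handed (so a half turn about z gives the same grasp; the last joint's range is limited). The gripper opens to 85 mm and grips with 20 to 120 N. Pads are 22 mm wide; open, the fingers measure 114 mm over their backs; the gripper's body (76 mm by 85 mm) begins 54 mm behind the grasp point. The pads swing forward as they close: fully open they stand 13 mm farther back than shut.
Start: joints at [-1.305, 0.477, 0.022, 1.555, -0.011, 1.109, -0.083], TCP at [0.246, 0.628, 0.248] pointing down, gripper open.
Joint ranges: [-2.96, 2.96], [-0.34, 2.1], [-1.41, 1.46], [0.24, 2.44], [-1.37, 4.51], [0.17, 1.92], [-2.96, 2.96]. Speed limits (rad/s): [2.39, 2.39, 3.14, 3.14, 3.14, 3.14, 3.14].

### API

Orientations are given as a unit quaternion [w, x, y, z].
In Python, from station import status, read_camera, camera_model, bot gives the robot as it stands.
- The arm moves only by the tool arm_command, never from a script. Its argument "series" is a list of rows, each a list of 3 entries, a list of its own where there are three numbers: the finger opening in mm, from 0 to 85.4, then the shift along the tool's x, y, z in mm, then the turn about the tool's z in rad. In form: [[gripper, [dx, dy, dz], roll], ...]. A call has 1 to 8 rows; each row is the pose to reach, as a shift and turn from the pose commanded when the call began, along the tool's axes at that moment; what a row does not reach only later rows make up. A row lasts 1/8 s, in which the tool goes at most 62.5 mm and 10.7 degrees, less where a joint would pass 70% of its speed; a pose out of reach is approached as far as the arm can. A call with a gripper value outside its range is refused whole. The fingers move at their own pace and stop on an object; "squeeze" is the grip in N (left out, the last holds). Time passes only in rows, so rows that repeat a pose let the fingers close. It gives the time, the measured TCP pose, the force and the opening at its end, in the units of the state.
- status.get_obs(): the state, without advancing time (a new reading comes with each control period).
- read_camera(name): name is "side" or "top"; returns the picture (420x560x3 uint8, blue, green, red); there is no depth.
- camera_model(name): a dict with "fov_y" (degrees; the focal length in pixels is half the picture's height over the tangent of half this angle, whatever the lens; pixels are square), "cx", "cy" (the principal point, pixels), "R" (3x3) and "t" (3): a world point X has camera coordinates R X + t. Camera axes: x right, y down, z forward; pixel columns grow to the right and rows downward; lengths in m; the calibration is good to about 2 mm. A picture is of the moment at which its call begins. camera_model takes no time and is no camera call.
- bot.hand_in(): hands the job in, once; it reports no verdict.
The state is a dict: "t": time; "q": joint angles; "joint_vel": joint speeds; "joint_torque": joint torques, N m; "eef_pos": TCP position; "tool_rot": TCP orientation; "contact_force": force on the tool from outside, world axes, zero at the start; "torque": the same for the moment, N m; "gripper_width": opening from 0.0 (shut) to 1.0 (fully open).
Only numpy, scipy, OpenCV 4.12 (cv2) and the standard library are available. Lean on these libraries where they do the work, as an engineer would, in place of code of your own. Each camera call takes 0.05 s, during which the arm holds its last target.

### The job

One of the two identical closed cartons on the staging board is full and the other nearly empty: take the left carton by its handle, raise that end about a centimetre to feel the weight and set it down again, then do the same with the right one. Then, without picking it up off the board, push the heavier carton back until it sits flush and square against the stop rail, and leave the lighter one standing where it was. Do not disturb the things beside the board.

Things in the scene. Friction and masses are not known exactly. Their poses are not given: they have to be found in the camera images.
- board: fixed flat grey staging board, 320 mm along its x, 400 mm along its y, 4 mm thick, on the worktop; origin at the centre of its underside, x pointing away from the robot to its stop rail. The rail is an aluminium bar along the board's far edge; its near face is the plane x = +140 mm of the board, its top 34 mm above the worktop.
- carton_left: the left of two identical closed card cartons, 146 (x) by 137 (y) by 61 mm, lid fixed on, flat on the board. Origin at the centre of its underside; x from handle end (facing the robot) to far end. One carton is full (0.8 to 1.0 kg), the other nearly empty (0.23 kg); which is which varies and cannot be seen. Raising the handle end takes about 5 N (3 to 6.5) for the full one, about 1 N (under 2) for the other.
- left_handle (a point): middle of the grip of the left carton's black handle: a level round sleeve, 14 mm thick and 60 mm long along the carton's y, that turns freely on a bar between two uprights on the lid, 23 mm in from the near face. Its axis is 32 mm above the lid (93 mm above the carton's underside), nothing under it. Held from above, fingers closing along the carton's x, the carton pivots in the grip.
- left_near (a point): centre of the left carton's near end face (the end with the handle), 30 mm above its underside: the place to push; sliding the full carton takes about 6 to 12 N, and the force rises sharply by over 14 N more once it bears on the rail; axes as the carton's
- left_far (a point): centre of the left carton's far end face, 30 mm above its underside; axes as the carton's
- carton_right: the right of two identical closed card cartons, 146 (x) by 137 (y) by 61 mm, lid fixed on, flat on the board. Origin at the centre of its underside; x from handle end (facing the robot) to far end. One carton is full (0.8 to 1.0 kg), the other nearly empty (0.23 kg); which is which varies and cannot be seen. Raising the handle end takes about 5 N (3 to 6.5) for the full one, about 1 N (under 2) for the other.
- right_handle (a point): middle of the grip of the right carton's black handle: a level round sleeve, 14 mm thick and 60 mm long along the carton's y, that turns freely on a bar between two uprights on the lid, 23 mm in from the near face. Its axis is 32 mm above the lid (93 mm above the carton's underside), nothing under it. Held from above, fingers closing along the carton's x, the carton pivots in the grip.
- right_near (a point): centre of the right carton's near end face (the end with the handle), 30 mm above its underside: the place to push; sliding the full carton takes about 6 to 12 N, and the force rises sharply by over 14 N more once it bears on the rail; axes as the carton's
- right_far (a point): centre of the right carton's far end face, 30 mm above its underside; axes as the carton's
- slide_box: flat blue box for glass slides, 92x98x35 mm, standing loose to the right of the board; origin at the centre of its underside; a bystander, not to be disturbed
- objective_can: small black canister with white cap, 36 mm across, 61 mm high, standing loose to the right of the board; origin at the centre of its underside; a bystander, not to be disturbed
- cleaner_bottle: white spray bottle, 55 mm across, 176 mm high, standing loose to the right of the board; origin at the centre of its underside; a bystander, not to be disturbed

How it is judged:
On the way, in this order (a step that is already met when the one before it is completed fails the run):
1. the handle end of the left carton has been raised (tilted more than 0.04 rad) (angle between carton_left's own z axis and vertical above 0.04 rad), for 0.2 s.
2. then the handle end of the right carton has been raised (tilted more than 0.04 rad) (angle between carton_right's own z axis and vertical above 0.04 rad), for 0.2 s.
At the end, for the whole second after the job is handed in: The carton that weighs on the board with more than 5 N (the full one) has its far face within 6 mm of the rail and is square to it within 0.05 rad; the other is less than 40 mm from where it started and at least 15 mm from the rail; both stand flat and at rest (((contact force between carton_left and board above 5 N and x of left_far in the frame of board above 0.134 m and angle between the x axis of carton_left and the x axis of board, either way round below 0.05 rad and distance of right_near from where it was at the start of the episode below 0.04 m and x of right_far in the frame of board below 0.125 m) or (contact force between carton_right and board above 5 N and x of right_far in the frame of board above 0.134 m and angle between the x axis of carton_right and the x axis of board, either way round below 0.05 rad and distance of left_near from where it was at the start of the episode below 0.04 m and x of left_far in the frame of board below 0.125 m)) and linear speed of each of carton_left, carton_right below 0.01 m/s and angular speed of each of carton_left, carton_right below 0.1 rad/s and angle between each of carton_left, carton_right's own z axis and vertical below 0.03 rad); the robot touches nothing.
It fails at once if the left carton is picked up off the board or tipped steeply (over 0.35 rad) (height (world z) of carton_left above 0.035 m or angle between carton_left's own z axis and vertical above 0.35 rad).
It fails at once if the right carton is picked up off the board or tipped steeply (over 0.35 rad) (height (world z) of carton_right above 0.035 m or angle between carton_right's own z axis and vertical above 0.35 rad).
It fails at once if the slide box is moved by more than 30 mm (distance of slide_box from where it was at the start of the episode above 0.03 m).
It fails at once if the objective can is moved by more than 30 mm (distance of objective_can from where it was at the start of the episode above 0.03 m).
It fails at once if the cleaner bottle is moved by more than 30 mm (distance of cleaner_bottle from where it was at the start of the episode above 0.03 m).
It also fails if it takes over 54 s, if anything falls off the work surface, if the arm or the gripper's body presses on something with over 40 N, if the wrist force passes 120 N, or if a joint passes its speed limit or range.

## Working session

There is one attempt and no reset: what is moved stays moved. The work goes in short steps, Python scripts to look and compute and a tool call to move; the robot and the scene stay as the last step left them, time stands still between calls to the robot, and variables do not carry over. Pictures are saved under pics/ and viewed, and the job is handed in when it is done.

Besides the shell and the picture viewer there is one more tool, called as name([rows], argument=value, ...), one row to a line, values as JSON. arm_command: Moves the arm, as the interface text tells. Its arguments: {"type":"object","properties":{"series":{"type":"array"},"squeeze":{"type":"number"}},"required":["series"]}

```bash
mkdir -p pics; ls; python3 - <<'E'
from station import status, read_camera, camera_model, bot
import cv2
print(status.get_obs())
for n in ("side","top"):
    print(n,camera_model(n))
    cv2.imwrite(f"pics/{n}0.png",read_camera(n))
E
```

```text
pics
{'t': 0.0, 'q': array([-1.30514175,  0.47777392,  0.02231743,  1.55647587, -0.01151309,
        1.10931215, -0.08308084]), 'joint_vel': array([-0.00248324,  0.00121733,  0.00032495, -0.00126829, -0.0002547 ,
       -0.00028994,  0.00105143]), 'joint_torque': array([-1.18390803e-03, -5.96438134e+01,  1.60713807e+00, -2.81204385e+01,
        1.23427444e-02,  9.01942461e-03, -3.35915547e-05]), 'eef_pos': array([0.24623743, 0.62786291, 0.2473325 ]), 'tool_rot': array([ 5.65203418e-04,  8.26154189e-01,  5.63443349e-01, -7.26987743e-04]), 'contact_force': array([ 0.94463951, -0.3256043 , -0.33605044]), 'torque': array([ 0.00129344,  0.03998275, -0.00669993]), 'gripper_width': 1.0021541358662505}
side {'fov_y': 42.34120151975502, 'cx': 278.1511281757964, 'cy': 214.35005143185302, 'R': array([[ 0.93903985, -0.3435683 ,  0.01284483],
       [-0.2098635 , -0.60239036, -0.77011893],
       [ 0.27232605,  0.7204767 , -0.637771  ]]), 't': array([-0.51427785,  0.19898414,  1.02333749])}
top {'fov_y': 46.38466783093879, 'cx': 277.2832089921599, 'cy': 200.1549050001508, 'R': array([[ 0.00972436, -0.99991778,  0.00835908],
       [-0.99142143, -0.0107307 , -0.13026278],
       [ 0.13034177, -0.00702065, -0.99144427]]), 't': array([-0.014077  ,  0.55920903,  1.24031303])}
```

View pics/side0.png

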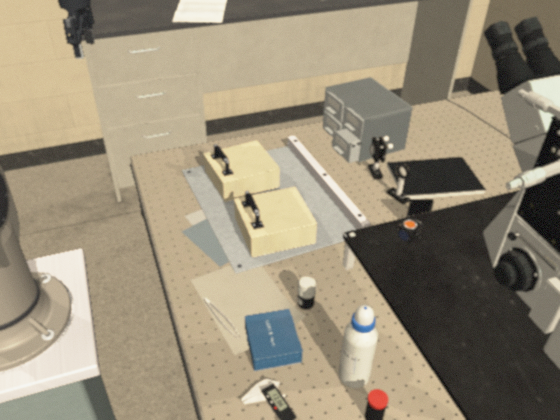

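View pics/top0.png

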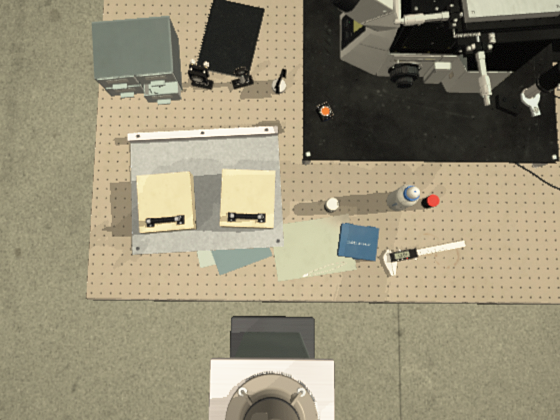

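```bash
python3 - <<'E'
import cv2
a=cv2.imread("pics/top0.png")[115:265,115:295]
cv2.imwrite("pics/topc.png",cv2.resize(a,None,fx=4.4,fy=4,interpolation=cv2.INTER_CUBIC) if 0 else cv2.resize(a,None,fx=4,fy=4,interpolation=cv2.INTER_CUBIC))
a=cv2.imread("pics/side0.png")[130:280,180:380]
cv2.imwrite("pics/sidec.png",cv2.resize(a,None,fx=4,fy=4,interpolation=cv2.INTER_CUBIC))
E
```

```text
(no output)
```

View pics/topc.png

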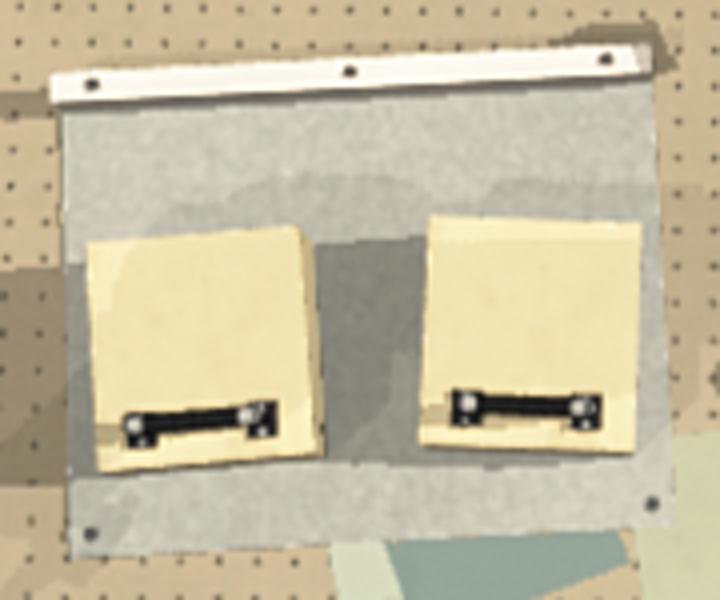

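View pics/sidec.png

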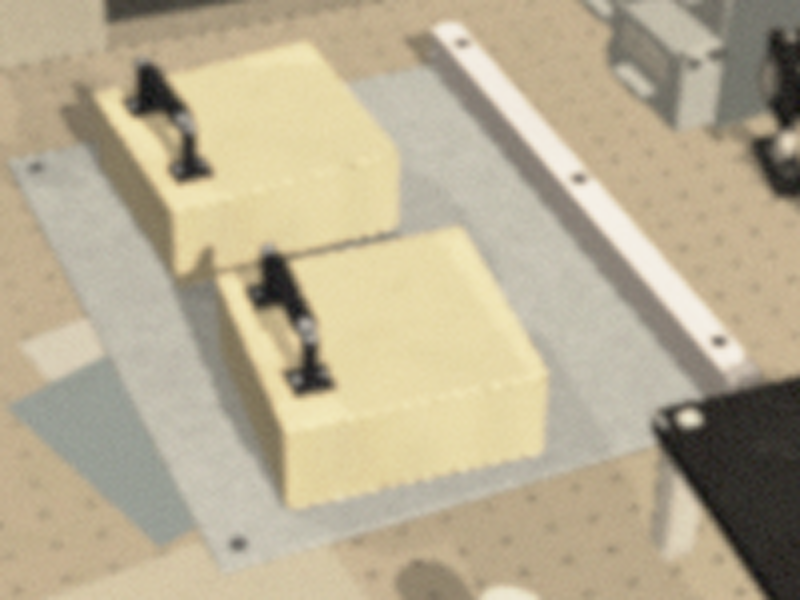

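```bash
cat > h.py <<'E'
import numpy as np, cv2
from scipy.optimize import least_squares
from station import camera_model
M={n:camera_model(n) for n in("side","top")}
def proj(n,X):
    m=M[n]; c=np.asarray(X)@m["R"].T+m["t"]; f=210/np.tan(np.radians(m["fov_y"]/2))
    return c[...,:2]/c[...,2:]*f+[m["cx"],m["cy"]]
def place(p,P,z0):
    c,s=np.cos(p[2]),np.sin(p[2]); P=np.asarray(P,float)
    return P@np.array([[c,-s,0],[s,c,0],[0,0,1]]).T+[p[0],p[1],z0]
OFF={"top":(115,115),"side":(180,130)}
def fit(obs,z0,x0):
    def r(p):
        o=[]
        for n,P,uv in obs:
            o.append(proj(n,place(p,[P],z0))[0]-(np.array(uv)/4+OFF[n]))
        return np.concatenate(o)
    s=least_squares(r,x0,loss="soft_l1"); return s.x, r(s.x).reshape(-1,2)
a,b,h=.073,.0685,.061
H=(-.05,0,.093)
E
cat > f.py <<'E'
from h import *
L=[("top",(a,b,h),(87,241)),("top",(a,-b,h),(297,226)),("top",(-a,b,h),(97,465)),("top",H,(199,419)),
("side",(-a,b,h),(95,92)),("side",(a,b,h),(310,42)),("side",(a,-b,h),(400,158)),("side",(-a,-b,h),(175,207)),("side",(-a,-b,0),(178,280)),("side",(a,-b,0),(398,232)),("side",H,(167,93))]
R=[("top",(a,b,h),(430,214)),("top",(a,-b,h),(642,222)),("top",H,(526,405)),
("side",(-a,b,h),(220,275)),("side",(a,b,h),(460,228)),("side",(a,-b,h),(547,372)),("side",(-a,-b,h),(287,430)),("side",(-a,-b,0),(290,505)),("side",(a,-b,0),(543,452)),("side",H,(288,288))]
B=[("top",(-.16,.2,.004),(70,557)),("top",(-.16,-.2,.004),(672,525)),("side",(-.16,.2,.004),(10,160)),("side",(-.16,-.2,.004),(225,570)),("top",(.14,.2,.034),(52,103)),("top",(.14,-.2,.034),(652,72))]
out=[]
for n,o,z in(("L",L,.004),("R",R,.004),("B",B,0)):
    p,r=fit(o,z,[.6,.1,0]); out.append(p); print(n,p.round(4)); print(r.round(1).tolist())
    print(" handle",place(p,[H],z).round(4)," near",place(p,[(-a,0,.03)],z).round(4)," far",place(p,[(a,0,.03)],z).round(4))
def box(p,lo,hi,z0):
    c=[(x,y,z) for z in(lo[2],hi[2]) for x,y in((lo[0],lo[1]),(hi[0],lo[1]),(hi[0],hi[1]),(lo[0],hi[1]))]
    W=place(p,c,z0); return [(W[i],W[j]) for i,j in((0,1),(1,2),(2,3),(3,0),(4,5),(5,6),(6,7),(7,4),(0,4),(1,5),(2,6),(3,7))]
ed=box(out[0],(-a,-b,0),(a,b,h),.004)+box(out[1],(-a,-b,0),(a,b,h),.004)+box(out[2],(-.16,-.2,0),(.16,.2,.004),0)
ed+=[(place(out[2],[(.14,.2,.034)],0)[0],place(out[2],[(.14,-.2,.034)],0)[0])]
for p in out[:2]: ed.append(tuple(place(p,[(-.05,.03,.093),(-.05,-.03,.093)],.004)))
for n,s in(("top",(150,180)),("side",(150,200))):
    im=cv2.imread(f"pics/{n}0.png"); ox,oy=OFF[n]
    im=cv2.resize(im[oy:oy+s[0],ox:ox+s[1]],None,fx=4,fy=4,interpolation=cv2.INTER_CUBIC)
    for u,v in ed:
        q=[tuple(int(k) for k in (proj(n,w)-[ox,oy])*4+1.5) for w in(u,v)]
        cv2.line(im,q[0],q[1],(0,0,255),1)
    cv2.imwrite(f"pics/ov_{n}.png",im)
E
python3 f.py
```

```text
L [0.5511 0.2767 0.0908]
[[0.2, -0.6], [1.2, -1.1], [0.2, 0.2], [-1.3, -0.7], [-0.2, -0.3], [-0.3, -0.5], [-0.1, -1.9], [-0.6, 0.6], [-0.0, 2.9], [0.0, -0.2], [-0.5, 0.4]]
 handle [[0.5013 0.2722 0.097 ]]  near [[0.4784 0.2701 0.034 ]]  far [[0.6238 0.2833 0.034 ]]
R [ 0.5625  0.0667 -0.0205]
[[-0.2, -0.3], [0.2, -0.7], [-0.0, -0.8], [-1.3, -0.7], [-0.1, -0.9], [0.5, -0.3], [-0.4, -0.5], [-0.6, 2.1], [-0.1, 0.8], [0.2, 1.0]]
 handle [[0.5125 0.0677 0.097 ]]  near [[0.4895 0.0682 0.034 ]]  far [[0.6355 0.0652 0.034 ]]
B [0.5891 0.1813 0.0637]
[[-0.1, -0.2], [1.4, -0.4], [-1.2, -0.1], [-1.3, 0.0], [-0.6, -0.8], [0.3, -0.7]]
 handle [[0.5392 0.1782 0.093 ]]  near [[0.5163 0.1767 0.03  ]]  far [[0.662 0.186 0.03 ]]
```

```bash
python3 - <<'E'
from h import *
for n in M: print(n,-M[n]["R"].T@M[n]["t"])
E
```

```text
side [ 0.24600544 -0.79411426  0.81250223]
top [3.92884113e-01 6.32669211e-04 1.30266304e+00]
```

View pics/ov_top.png

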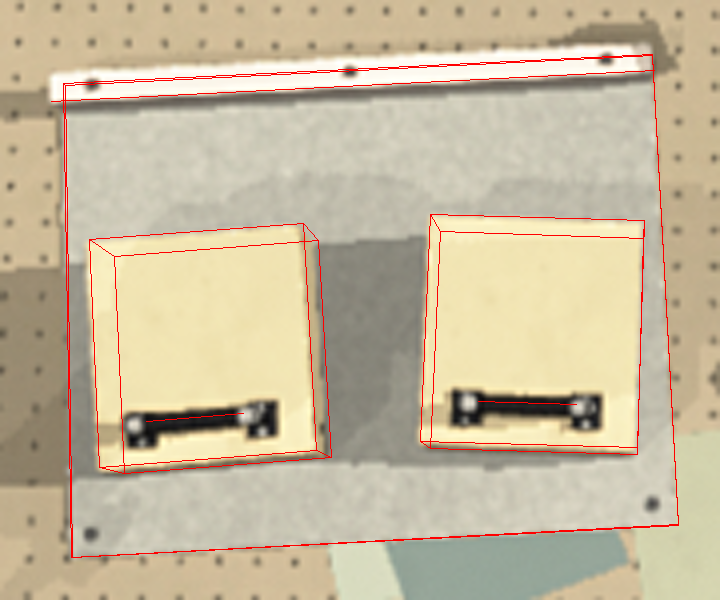

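View pics/ov_side.png

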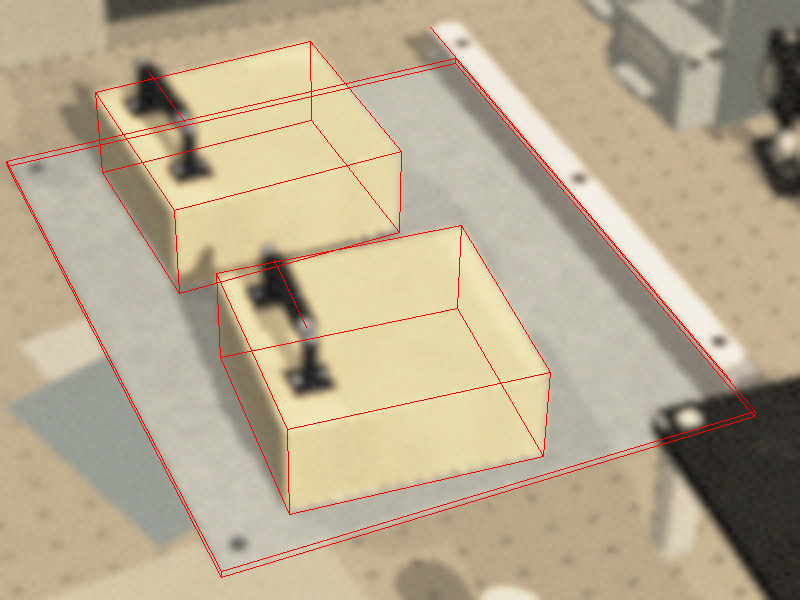

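The red wireframes match the images to about 2 mm. The left carton has its handle at (0.502, 0.272) and yaw 0.09. The right one has its handle at (0.512, 0.068) and yaw −0.02. The board yaw is 0.064. Next I'll compute the move to above the left handle.

```bash
cat > g.py <<'E'
import sys
from station import status
import numpy as np
from scipy.spatial.transform import Rotation as Ro
o=status.get_obs(); q=o["tool_rot"]; R=Ro.from_quat([q[1],q[2],q[3],q[0]]).as_matrix()
psi=np.arctan2(R[1,0],R[0,0])
print("t",round(o["t"],2),"p",o["eef_pos"].round(4),"psi",psi.round(4),"F",o["contact_force"].round(2),"w",round(o["gripper_width"],3),"q",o["q"].round(2), "tilt",R[:2,2].round(4))
if len(sys.argv)>4:
    x,y,z,p=map(float,sys.argv[1:5])
    d=R.T@(np.array([x,y,z])-o["eef_pos"])*1000
    r=(psi-p+np.pi)%(2*np.pi)-np.pi
    print("shift",d.round(1),"roll",r.round(3))
E
python3 g.py .502 .272 .18 .091
```

```text
t 0.1 p [0.2463 0.6279 0.2474] psi 1.197 F [-0.26  0.07 -0.83] w 0.999 q [-1.31  0.48  0.02  1.56 -0.01  1.11 -0.08] tilt [-0.0005 -0.0016]
shift [-237.9  368.    67.9] roll 1.106
```

arm_command([
  [85,[-15,23,0],0.14],
  [85,[-45,69,0],0.28],
  [85,[-75,115,5],0.42],
  [85,[-104,161,15],0.56],
  [85,[-134,207,25],0.7],
  [85,[-164,253,35],0.84],
  [85,[-194,299,50],0.98],
  [85,[-223,345,60],1.106],
], squeeze=30)

```text
t: 1.1
eef_pos: [0.4866, 0.2931, 0.1875]
tool_rot: [0.0, 0.999, 0.043, -0.0]
contact_force: [-0.5, 0.1, -0.7]
gripper_width: 0.998
```

```bash
python3 g.py .502 .272 .14 .091
```

```text
t 1.1 p [0.4866 0.2931 0.1875] psi 0.0869 F [-0.47  0.08 -0.74] w 0.998 q [-0.93  0.38  0.35  1.89 -0.17  0.89 -0.41] tilt [-0.0007 -0.0005]
shift [13.5 22.3 47.5] roll -0.004
```

arm_command([
  [85,[13.5,22,25],0],
  [85,[13.5,22,47],0],
  [85,[13.5,22,47],0],
])

```text
t: 1.48
eef_pos: [0.5004, 0.2732, 0.1396]
tool_rot: [0.001, 0.999, 0.045, -0.002]
contact_force: [0.1, -0.7, 0.4]
gripper_width: 0.996
```

```bash
python3 g.py .502 .272 .095 .091; python3 - <<'E'
from station import read_camera
import cv2
a=read_camera("side")[110:260,160:360]; b=read_camera("top")[115:265,90:290]
cv2.imwrite("pics/c1.png",cv2.resize(a,None,fx=4,fy=4,interpolation=cv2.INTER_CUBIC))
cv2.imwrite("pics/c1t.png",cv2.resize(b,None,fx=4,fy=4,interpolation=cv2.INTER_CUBIC))
E
```

```text
t 1.48 p [0.5004 0.2732 0.1396] psi 0.0905 F [ 0.06 -0.68  0.36] w 0.996 q [-0.87  0.45  0.33  1.92 -0.2   0.8  -0.33] tilt [-0.0034 -0.0024]
shift [ 1.6  1.3 44.6] roll -0.0
```

View pics/c1.png

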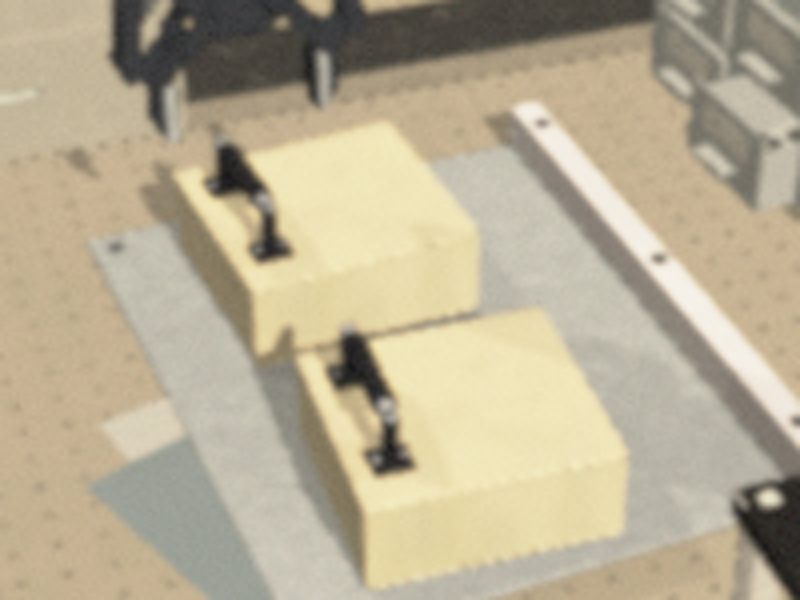

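View pics/c1t.png

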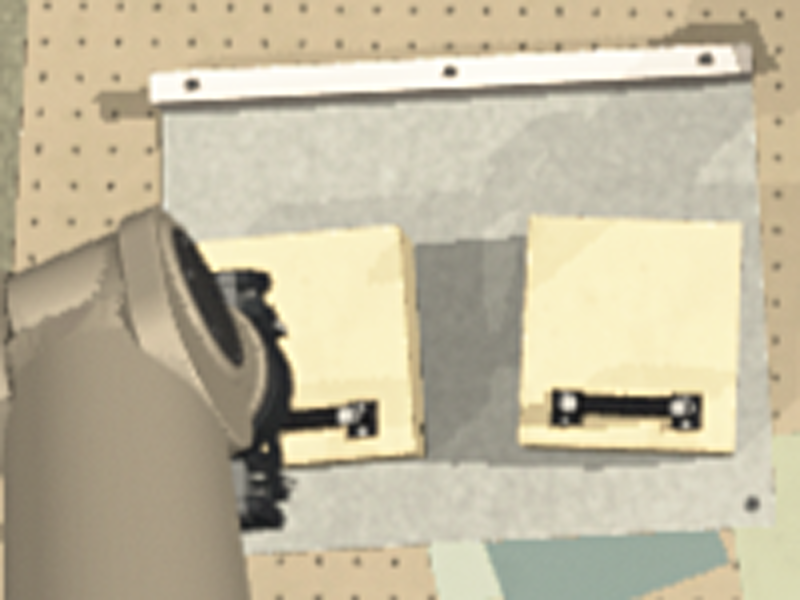

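```bash
python3 - <<'E'
from h import *
for dx in(-.05,.05,): print((proj("side",np.array([.5004+dx,.2732+dx*.09,.1396-.006]))-[160,110])*4)
print((proj("side",np.array([.502,.272,.097]))-[160,110])*4)
E
```

```text
[158.02023721 140.24489656]
[319.16753082 103.03298871]
[246.20789776 174.52119974]
```

arm_command([
  [85,[1.5,1,22],0],
  [85,[1.5,1,44],0],
  [40,[1.5,1,44],0],
  [10,[1.5,1,44],0],
  [10,[1.5,1,44],0],
  [10,[1.5,1,44],0],
  [10,[1.5,1,44],0],
  [10,[1.5,1,44],0],
], squeeze=40)

```text
t: 2.58
eef_pos: [0.5032, 0.2735, 0.098]
tool_rot: [-0.0, 0.999, 0.046, 0.0]
contact_force: [-3.0, -0.8, 6.7]
gripper_width: 0.149
```

```bash
python3 g.py
```

```text
t 2.58 p [0.5032 0.2735 0.098 ] psi 0.0912 F [-3.   -0.77  6.66] w 0.149 q [-0.85  0.51  0.31  1.94 -0.23  0.72 -0.31] tilt [0.     0.0006]
```

arm_command([
  [10,[0,0,0],0],
  [10,[0,0,0],0],
])

```text
t: 2.82
eef_pos: [0.5032, 0.2736, 0.098]
tool_rot: [-0.0, 0.999, 0.046, 0.0]
contact_force: [-3.6, -0.3, 7.1]
gripper_width: 0.151
```

```bash
python3 g.py
```

```text
t 2.83 p [0.5032 0.2736 0.098 ] psi 0.0912 F [-3.56 -0.28  7.1 ] w 0.151 q [-0.85  0.51  0.31  1.94 -0.23  0.72 -0.31] tilt [0.     0.0007]
```

arm_command([
  [10,[0,0,-4],0],
  [10,[0,0,-8],0],
  [10,[0,0,-12],0],
  [10,[0,0,-14],0],
  [10,[0,0,-14],0],
  [10,[0,0,-14],0],
  [10,[0,0,-14],0],
  [10,[0,0,-14],0],
])

```text
t: 3.82
eef_pos: [0.503, 0.2732, 0.1112]
tool_rot: [0.0, 0.999, 0.045, -0.0]
contact_force: [-1.8, -0.6, -0.3]
gripper_width: 0.141
```

```bash
python3 g.py;  python3 - <<'E'
from station import read_camera
import cv2
a=read_camera("side")[110:260,160:360]
cv2.imwrite("pics/c2.png",cv2.resize(a,None,fx=4,fy=4,interpolation=cv2.INTER_CUBIC))
E
python3 g.py
```

```text
t 3.83 p [0.503  0.2732 0.1112] psi 0.091 F [-1.78 -0.62 -0.32] w 0.141 q [-0.85  0.49  0.32  1.94 -0.22  0.75 -0.31] tilt [-0.0006 -0.0002]
t 3.88 p [0.503  0.2732 0.1112] psi 0.0911 F [-1.47 -0.55 -0.51] w 0.147 q [-0.85  0.49  0.32  1.94 -0.22  0.75 -0.31] tilt [-0.0006 -0.0002]
```

View pics/c2.png

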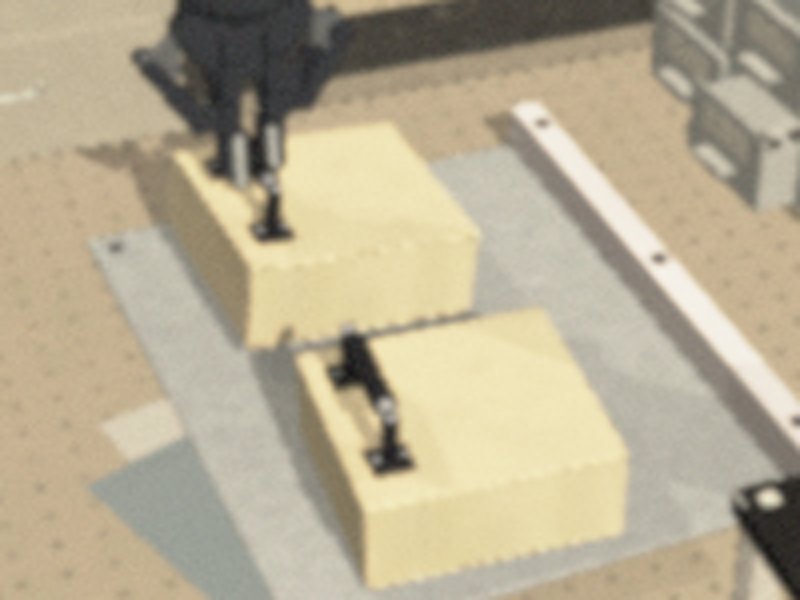

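Force is about −0.4 N with the end visibly raised, so the left carton is the light one. I'll set it down.

arm_command([
  [10,[0,0,4],0],
  [10,[0,0,8],0],
  [10,[0,0,12],0],
  [10,[0,0,12],0],
  [10,[0,0,12],0],
  [30,[0,0,12],0],
  [85,[0,0,12],0],
  [85,[0,0,12],0],
])

```text
t: 4.88
eef_pos: [0.5034, 0.2734, 0.0995]
tool_rot: [-0.0, 0.999, 0.045, 0.0]
contact_force: [-0.5, 0.1, -0.1]
gripper_width: 0.761
```

```bash
python3 g.py
```

```text
t 4.88 p [0.5034 0.2734 0.0995] psi 0.0909 F [-0.46  0.14 -0.12] w 0.761 q [-0.85  0.51  0.31  1.94 -0.23  0.72 -0.31] tilt [0.0003 0.0003]
```

Now I'll go up and over to the right handle.

arm_command([
  [85,[0,0,0],0],
  [85,[0,0,-25],0],
  [85,[0,0,-60],0],
  [85,[0,0,-60],0],
])

```text
t: 5.38
eef_pos: [0.5049, 0.2741, 0.1619]
tool_rot: [-0.001, 0.999, 0.045, 0.002]
contact_force: [-0.1, 0.1, 0.6]
gripper_width: 0.997
```

```bash
python3 g.py .5125 .0677 .14 -.02
```

```text
t 5.38 p [0.5049 0.2741 0.1619] psi 0.0908 F [-0.14  0.06  0.56] w 0.997 q [-0.88  0.42  0.35  1.9  -0.19  0.84 -0.34] tilt [0.0042 0.0032]
shift [-11.3 206.3  21.3] roll 0.111
```

arm_command([
  [85,[-2,40,0],0.02],
  [85,[-4,80,0],0.04],
  [85,[-7,125,0],0.07],
  [85,[-9,170,0],0.09],
  [85,[-11,206,10],0.111],
  [85,[-11,206,21],0.111],
  [85,[-11,206,21],0.111],
])

```text
t: 6.25
eef_pos: [0.51, 0.0676, 0.1371]
tool_rot: [0.0, 1.0, -0.01, -0.001]
contact_force: [-0.0, 1.4, 0.3]
gripper_width: 1.0
```

```bash
python3 g.py .5125 .0677 .097 -.02; python3 - <<'E'
from station import read_camera
import cv2
a=read_camera("side")[110:260,160:360]
cv2.imwrite("pics/c3.png",cv2.resize(a,None,fx=4,fy=4,interpolation=cv2.INTER_CUBIC))
E
```

```text
t 6.25 p [0.51   0.0676 0.1371] psi -0.0196 F [-0.    1.39  0.33] w 1.0 q [-0.59  0.38  0.41  2.06 -0.22  0.75 -0.06] tilt [-0.0025 -0.0004]
shift [ 2.6 -0.2 40.1] roll 0.0
```

View pics/c3.png

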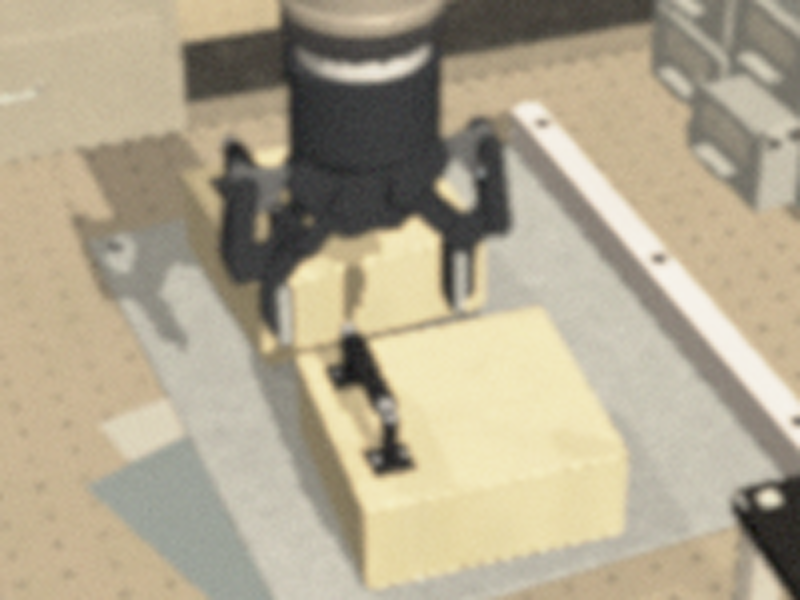

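The fingertips (285,340) and (460,305) straddle the right handle at (368,365). I'll descend and grip.

arm_command([
  [85,[2,0,20],0],
  [85,[2,0,38],0],
  [40,[2,0,38],0],
  [10,[2,0,38],0],
  [10,[2,0,38],0],
  [10,[2,0,38],0],
  [10,[2,0,38],0],
  [10,[2,0,38],0],
], squeeze=60)

```text
t: 7.3
eef_pos: [0.512, 0.0672, 0.1001]
tool_rot: [-0.0, 1.0, -0.01, -0.001]
contact_force: [-5.6, 1.5, 2.0]
gripper_width: 0.139
```

```bash
python3 g.py
```

```text
t 7.3 p [0.512  0.0672 0.1001] psi -0.0199 F [-5.63  1.55  1.98] w 0.139 q [-0.56  0.44  0.38  2.08 -0.26  0.67 -0.02] tilt [-0.002   0.0001]
```

arm_command([
  [10,[0,0,-4],0],
  [10,[0,0,-8],0],
  [10,[0,0,-12],0],
  [10,[0,0,-13],0],
  [10,[0,0,-13],0],
  [10,[0,0,-13],0],
  [10,[0,0,-13],0],
  [10,[0,0,-13],0],
])

```text
t: 8.3
eef_pos: [0.5128, 0.0671, 0.1132]
tool_rot: [0.0, 1.0, -0.01, -0.0]
contact_force: [0.7, -0.5, -6.1]
gripper_width: 0.138
```

```bash
python3 g.py;  python3 - <<'E'
from station import read_camera
import cv2
a=read_camera("side")[110:260,160:360]
cv2.imwrite("pics/c4.png",cv2.resize(a,None,fx=4,fy=4,interpolation=cv2.INTER_CUBIC))
E
python3 g.py
```

```text
t 8.3 p [0.5128 0.0671 0.1132] psi -0.02 F [ 0.65 -0.49 -6.15] w 0.138 q [-0.57  0.42  0.39  2.07 -0.25  0.7  -0.03] tilt [-0.0004 -0.0001]
t 8.35 p [0.5129 0.0671 0.1132] psi -0.02 F [ 0.21 -0.94 -4.74] w 0.136 q [-0.57  0.42  0.39  2.07 -0.25  0.7  -0.03] tilt [-0.0003 -0.    ]
```

View pics/c4.png

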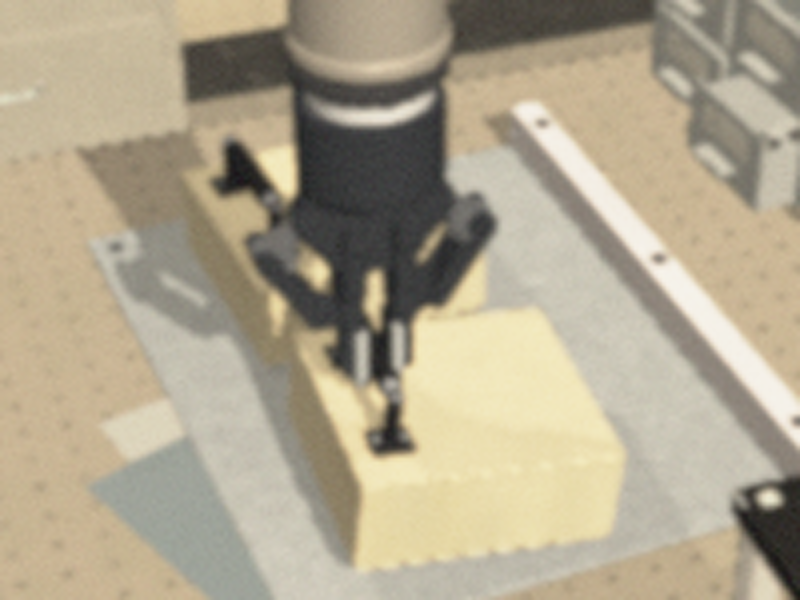

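Force is about −5.5 N and the end is visibly raised, so the right carton is the full one. I'll set it down and release it.

arm_command([
  [10,[0,0,4],0],
  [10,[0,0,8],0],
  [10,[0,0,12],0],
  [10,[0,0,13],0],
  [10,[0,0,13],0],
  [30,[0,0,13],0],
  [85,[0,0,13],0],
  [85,[0,0,13],0],
])

```text
t: 9.35
eef_pos: [0.5139, 0.0671, 0.1007]
tool_rot: [-0.0, 1.0, -0.01, 0.001]
contact_force: [-0.4, 0.0, -0.3]
gripper_width: 0.769
```

arm_command([
  [85,[0,0,0],0],
  [85,[0,0,-25],0],
  [85,[0,0,-50],0],
  [85,[0,0,-50],0],
])

```text
t: 9.85
eef_pos: [0.5144, 0.0674, 0.1519]
tool_rot: [-0.001, 1.0, -0.01, 0.002]
contact_force: [-0.7, 0.8, 0.2]
gripper_width: 0.999
```

```bash
python3 - <<'E'
from station import read_camera
import cv2
a=read_camera("side")[130:280,180:380]; b=read_camera("top")[115:265,115:295]
cv2.imwrite("pics/c5.png",cv2.resize(a,None,fx=4,fy=4,interpolation=cv2.INTER_CUBIC))
cv2.imwrite("pics/c5t.png",cv2.resize(b,None,fx=4,fy=4,interpolation=cv2.INTER_CUBIC))
E
python3 g.py .45 .068 .15 1.62
```

```text
t 9.95 p [0.5129 0.0672 0.15  ] psi -0.0199 F [0.89 0.12 0.35] w 0.991 q [-0.6   0.36  0.42  2.04 -0.21  0.77 -0.07] tilt [0.0001 0.0002]
shift [-62.9   0.4   0. ] roll -1.64
```

View pics/c5.png

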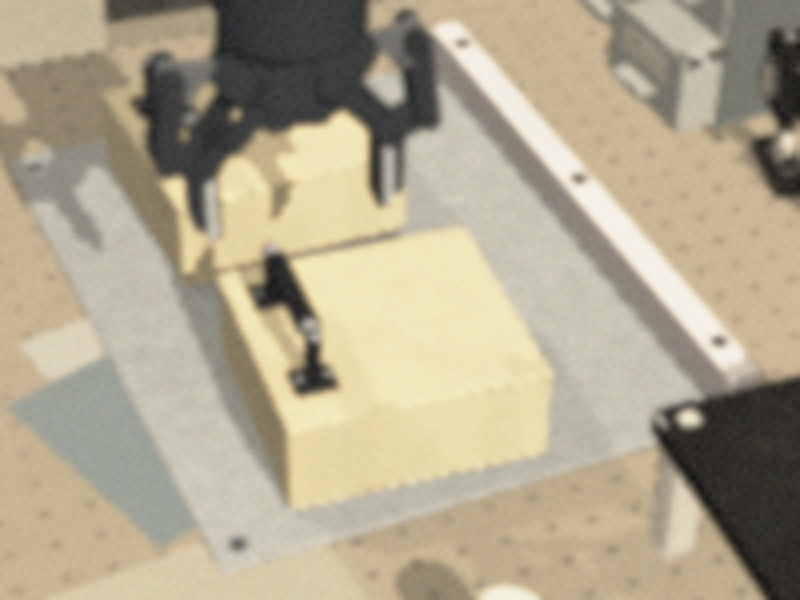

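View pics/c5t.png

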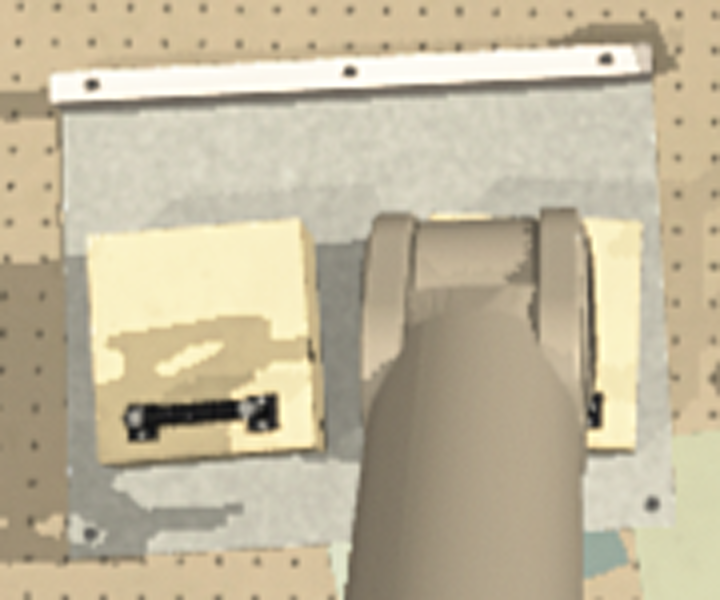

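Both cartons are flat, and the left one has shifted by only a few mm. The right carton is the heavy one. Next I'll turn the jaws crosswise to the board, move back behind the right carton's near face and half-close them.

```bash
python3 g.py .457 .067 .15 -1.507
```

```text
t 9.95 p [0.5129 0.0672 0.15  ] psi -0.0199 F [0.89 0.12 0.35] w 0.991 q [-0.6   0.36  0.42  2.04 -0.21  0.77 -0.07] tilt [0.0001 0.0002]
shift [-55.9   1.3   0. ] roll 1.487
```

arm_command([
  [60,[-8,0,0],0.18],
  [40,[-16,0,0],0.37],
  [20,[-24,1,0],0.55],
  [20,[-32,1,0],0.74],
  [20,[-40,1,0],0.92],
  [20,[-48,1,0],1.11],
  [20,[-56,1,0],1.3],
  [20,[-56,1,0],1.487],
], squeeze=100)

```text
t: 10.95
eef_pos: [0.4557, 0.067, 0.1493]
tool_rot: [0.001, 0.729, -0.685, -0.0]
contact_force: [0.8, -0.1, -0.4]
gripper_width: 0.236
```

```bash
python3 g.py .457 .067 .08 -1.507
```

```text
t 10.95 p [0.4557 0.067  0.1493] psi -1.5086 F [ 0.82 -0.13 -0.44] w 0.236 q [-0.95  0.34  0.81  2.18 -0.37  0.75 -1.4 ] tilt [-0.002  -0.0008]
shift [ 0.1 -1.4 69.3] roll -0.002
```

arm_command([
  [20,[0,0,25],0],
  [20,[0,0,50],0],
  [20,[0,0,75],0],
  [20,[0,0,91],0],
  [20,[0,0,91],0],
])

```text
t: 11.58
eef_pos: [0.4561, 0.0667, 0.0582]
tool_rot: [0.001, 0.731, -0.683, -0.001]
contact_force: [-0.1, -0.6, -0.6]
gripper_width: 0.236
```

```bash
python3 - <<'E'
from station import read_camera
import cv2
a=read_camera("side")[130:280,180:380]
cv2.imwrite("pics/c6.png",cv2.resize(a,None,fx=4,fy=4,interpolation=cv2.INTER_CUBIC))
E
python3 g.py .457 .067 .058 -1.507
```

```text
t 11.62 p [0.4567 0.0668 0.059 ] psi -1.503 F [ 0.76 -0.27  0.42] w 0.233 q [-0.79  0.51  0.63  2.23 -0.57  0.56 -1.23] tilt [-0.0011 -0.0007]
shift [-0.2 -0.3  1. ] roll 0.004
```

View pics/c6.png

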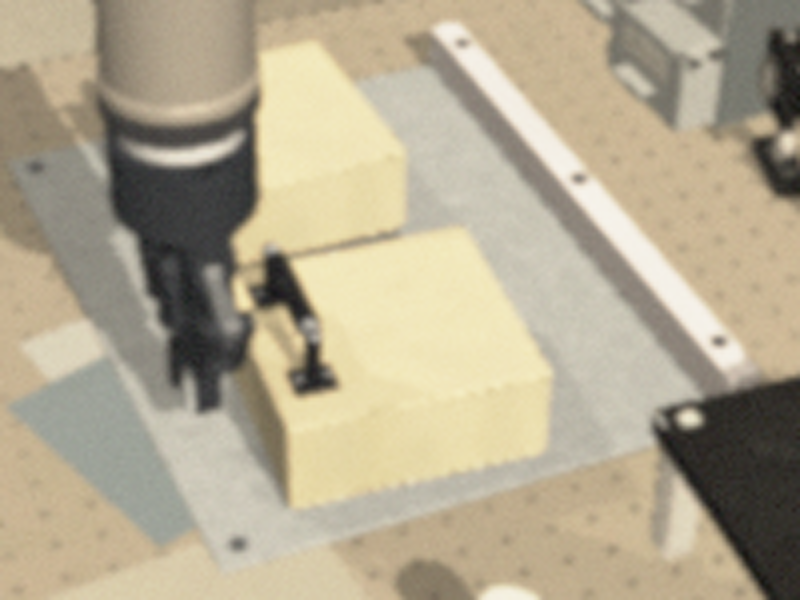

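```bash
python3 - <<'E'
from h import *
for z in(.042,.065,.09,.114,.14): print(z,((proj("side",np.array([[.456,.067,z],[.498,.067,z],[.456,.03,z]]))-[180,130])*4).round(0).tolist())
print(((proj("side",place([.5635,.067,-.02],[(-.05,.038,.1),(-.05,-.038,.1),(-.05,0,.1)],.004))-[180,130])*4).round(0).tolist())
E
```

```text
0.042 [[191.0, 394.0], [266.0, 377.0], [211.0, 438.0]]
0.065 [[189.0, 362.0], [265.0, 345.0], [209.0, 405.0]]
0.09 [[187.0, 325.0], [263.0, 309.0], [207.0, 368.0]]
0.114 [[185.0, 289.0], [262.0, 273.0], [205.0, 332.0]]
0.14 [[182.0, 249.0], [261.0, 233.0], [203.0, 292.0]]
[[270.0, 240.0], [312.0, 324.0], [290.0, 281.0]]
```

arm_command([
  [20,[0,-5,0],0.004],
  [20,[0,-10,0],0.004],
  [20,[0,-15,0],0.004],
  [20,[0,-19,0],0.004],
  [20,[0,-23,0],0.004],
  [20,[0,-27,0],0.004],
  [20,[0,-31,0],0.004],
  [20,[0,-35,0],0.004],
])

```text
t: 12.62
eef_pos: [0.488, 0.0689, 0.0584]
tool_rot: [0.003, 0.729, -0.684, -0.003]
contact_force: [-7.7, -1.7, 3.9]
gripper_width: 0.237
```

```bash
python3 g.py; python3 - <<'E'
from station import read_camera
import cv2
a=read_camera("side")[130:280,180:380]
cv2.imwrite("pics/c7.png",cv2.resize(a,None,fx=4,fy=4,interpolation=cv2.INTER_CUBIC))
E
```

```text
t 12.62 p [0.488  0.0689 0.0584] psi -1.5075 F [-7.7  -1.66  3.91] w 0.237 q [-0.76  0.55  0.63  2.15 -0.57  0.61 -1.23] tilt [-0.0079 -0.    ]
```

View pics/c7.png

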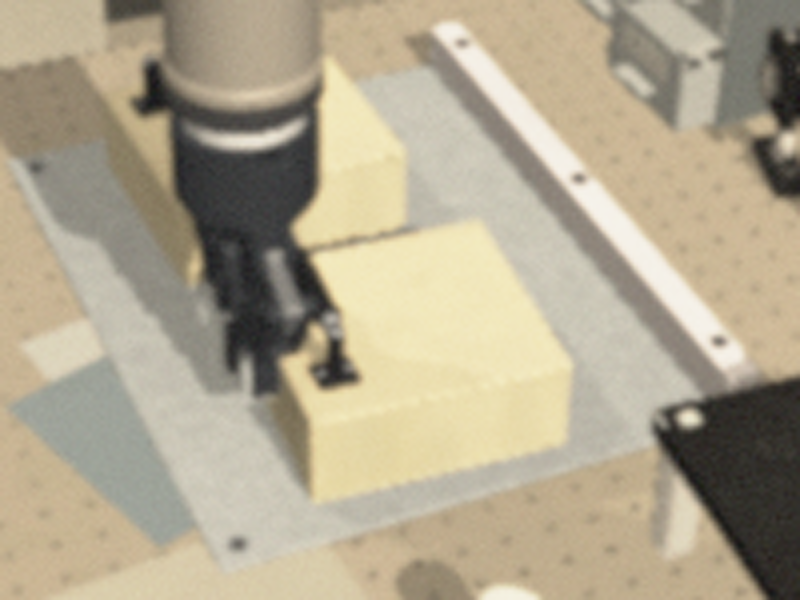

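Sliding steadily at about 8 N, with the gripper clear of the handle. I'll continue.

arm_command([
  [20,[0,-5,0],0],
  [20,[0,-10,0],0],
  [20,[0,-15,0],0],
  [20,[0,-20,0],0],
  [20,[0,-25,0],0],
  [20,[0,-30,0],0],
  [20,[0,-35,0],0],
  [20,[0,-40,0],0],
])

```text
t: 13.68
eef_pos: [0.5277, 0.0713, 0.0584]
tool_rot: [0.003, 0.729, -0.684, -0.003]
contact_force: [-11.2, -1.9, 6.7]
gripper_width: 0.233
```

arm_command([
  [20,[0,-5,0],0],
  [20,[0,-10,0],0],
  [20,[0,-15,0],0],
  [20,[0,-20,0],0],
  [20,[0,-24,0],0],
  [20,[0,-28,0],0],
  [20,[0,-32,0],0],
  [20,[0,-35,0],0],
])

```text
t: 14.68
eef_pos: [0.5632, 0.0739, 0.0584]
tool_rot: [0.003, 0.729, -0.684, -0.003]
contact_force: [-9.7, -0.7, 6.0]
gripper_width: 0.241
```

```bash
python3 g.py; python3 - <<'E'
from station import read_camera
import cv2
a=read_camera("side")[130:280,180:380]
b=read_camera("top")[115:265,115:295]
cv2.imwrite("pics/c8.png",cv2.resize(a,None,fx=4,fy=4,interpolation=cv2.INTER_CUBIC))
cv2.imwrite("pics/c8t.png",cv2.resize(b,None,fx=4,fy=4,interpolation=cv2.INTER_CUBIC))
E
```

```text
t 14.68 p [0.5632 0.0739 0.0584] psi -1.5069 F [-9.69 -0.73  5.97] w 0.241 q [-0.7   0.65  0.62  1.98 -0.57  0.7  -1.23] tilt [-0.0077  0.    ]
```

View pics/c8.png

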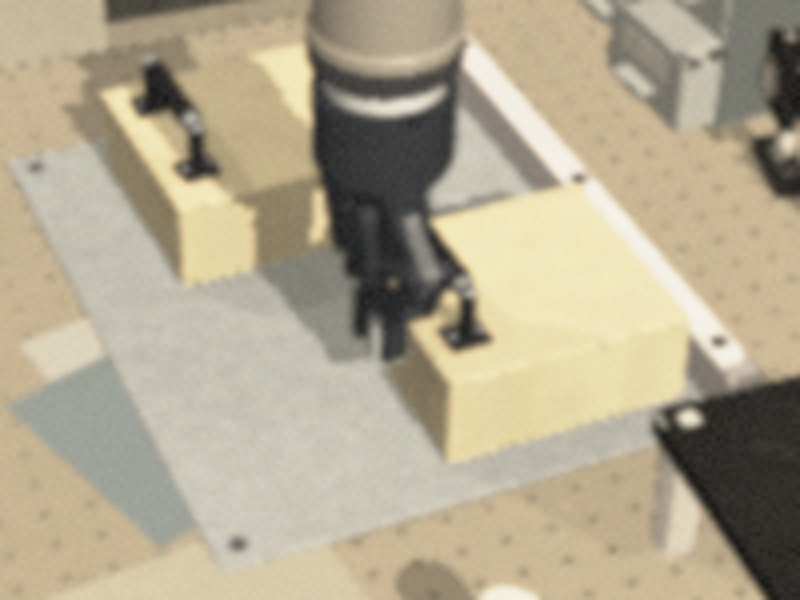

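View pics/c8t.png

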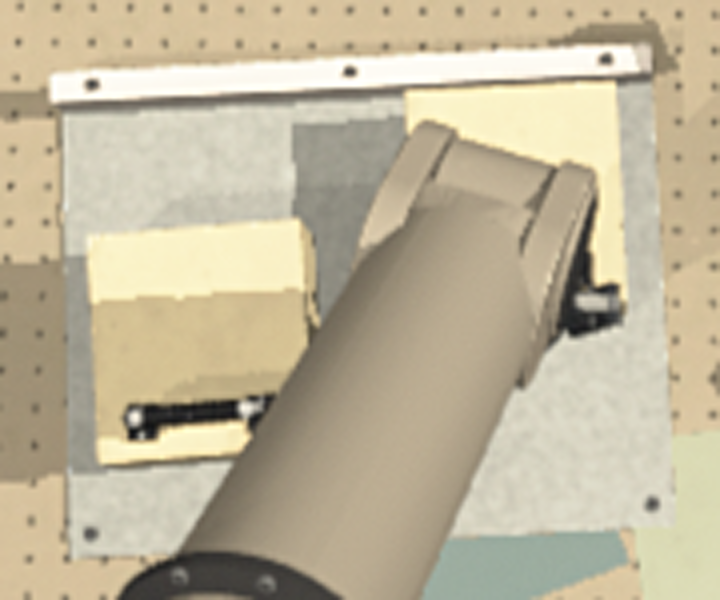

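arm_command([
  [20,[0,-3,0],0],
  [20,[0,-6,0],0],
  [20,[0,-9,0],0],
  [20,[0,-11,0],0],
  [20,[0,-12,0],0],
])

```text
t: 15.4
eef_pos: [0.5751, 0.0748, 0.0584]
tool_rot: [0.003, 0.729, -0.684, -0.003]
contact_force: [-10.7, 0.3, 7.0]
gripper_width: 0.232
```

arm_command([
  [20,[0,-1.5,0],0],
  [20,[0,-3,0],0],
])

```text
t: 15.65
eef_pos: [0.5766, 0.0749, 0.0583]
tool_rot: [0.004, 0.729, -0.684, -0.004]
contact_force: [-16.1, -0.1, 13.7]
gripper_width: 0.234
```

arm_command([
  [20,[0,-1,0],0],
  [20,[0,-2,0],0],
  [20,[0,-2,0],0],
])

```text
t: 16.02
eef_pos: [0.5766, 0.0748, 0.058]
tool_rot: [0.005, 0.729, -0.684, -0.006]
contact_force: [-20.2, 0.2, 14.8]
gripper_width: 0.235
```

```bash
python3 g.py; python3 - <<'E'
from station import read_camera
import cv2
a=read_camera("side")[130:280,180:380]
b=read_camera("top")[115:265,115:295]
cv2.imwrite("pics/c9.png",cv2.resize(a,None,fx=4,fy=4,interpolation=cv2.INTER_CUBIC))
cv2.imwrite("pics/c9t.png",cv2.resize(b,None,fx=4,fy=4,interpolation=cv2.INTER_CUBIC))
E
```

```text
t 16.02 p [0.5766 0.0748 0.058 ] psi -1.507 F [-20.16   0.2   14.78] w 0.235 q [-0.69  0.67  0.62  1.94 -0.57  0.73 -1.23] tilt [-0.015   0.0009]
```

View pics/c9.png

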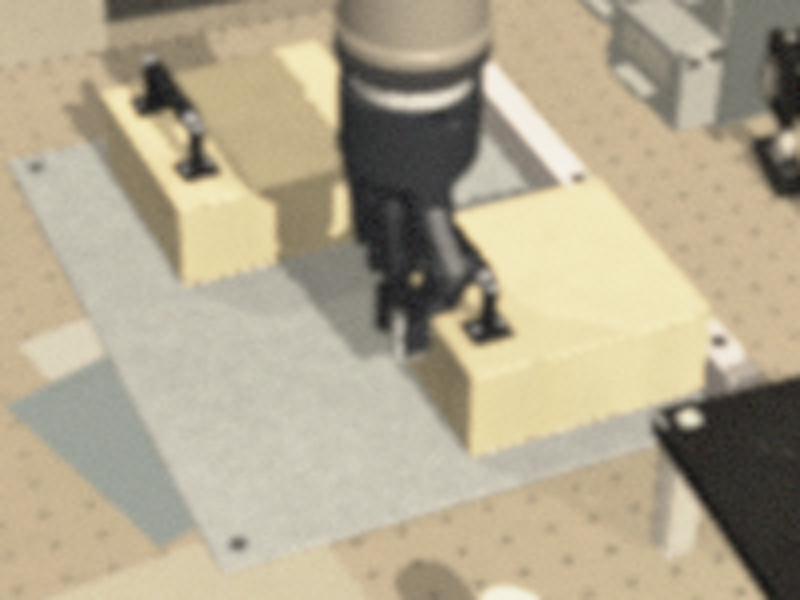

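View pics/c9t.png

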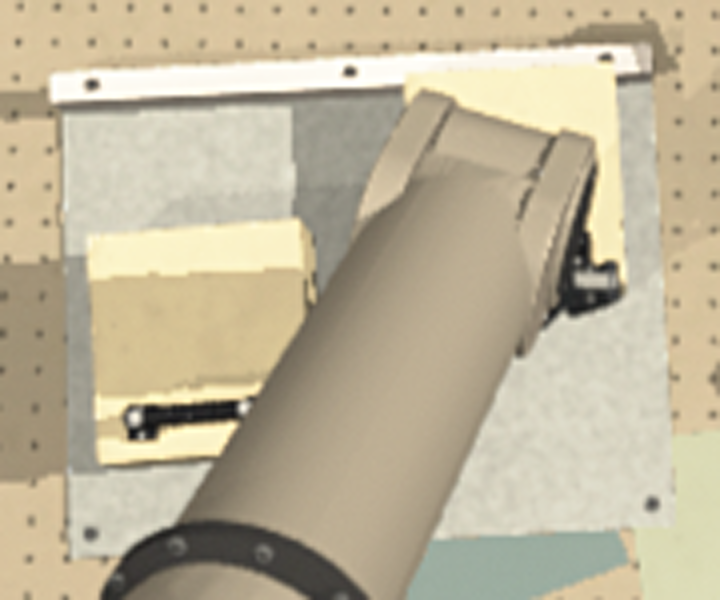

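arm_command([
  [20,[0,-1,0],0],
  [20,[0,-2,0],0],
  [20,[0,-2,0],0],
])

```text
t: 16.5
eef_pos: [0.5766, 0.0748, 0.0579]
tool_rot: [0.006, 0.729, -0.684, -0.007]
contact_force: [-26.1, -0.6, 21.6]
gripper_width: 0.234
```

It's firmly seated: 26 N with no further motion. I'll back off and lift clear.

arm_command([
  [20,[0,4,0],0],
  [20,[0,10,0],0],
  [20,[0,25,0],0],
  [20,[0,45,0],0],
  [20,[0,70,0],0],
  [20,[0,80,-30],0],
  [20,[0,80,-80],0],
  [20,[0,80,-130],0],
])

```text
t: 17.5
eef_pos: [0.5052, 0.0704, 0.1905]
tool_rot: [0.0, 0.729, -0.684, -0.0]
contact_force: [0.7, 1.2, 0.3]
gripper_width: 0.234
```

```bash
python3 g.py .45 -.25 .25 -1.507
```

```text
t 17.5 p [0.5052 0.0704 0.1905] psi -1.5066 F [0.72 1.2  0.25] w 0.234 q [-0.93  0.36  0.84  2.04 -0.35  0.88 -1.41] tilt [-0.0003  0.0001]
shift [316.2  75.7 -59.5] roll 0.0
```

arm_command([
  [20,[0,0,-40],0],
  [20,[-40,10,-80],0],
  [20,[-90,20,-100],0],
  [20,[-140,30,-100],0],
  [20,[-190,40,-100],0],
  [20,[-240,50,-100],0],
  [20,[-290,60,-100],0],
  [20,[-340,70,-100],0],
])

```text
t: 18.5
eef_pos: [0.4133, 0.4066, 0.2894]
tool_rot: [-0.0, 0.729, -0.684, -0.0]
contact_force: [-0.1, -0.3, 0.9]
gripper_width: 0.232
```

```bash
python3 - <<'E'
from station import read_camera
import cv2
a=read_camera("side"); b=read_camera("top"); cv2.imwrite("pics/sideF.png",a); cv2.imwrite("pics/topF.png",b)
cv2.imwrite("pics/cA.png",cv2.resize(a[130:280,180:380],None,fx=4,fy=4,interpolation=cv2.INTER_CUBIC))
cv2.imwrite("pics/cAt.png",cv2.resize(b[115:265,115:295],None,fx=4,fy=4,interpolation=cv2.INTER_CUBIC))
E
python3 g.py
```

```text
t 18.6 p [0.4105 0.4118 0.2885] psi -1.4968 F [-0.33  0.06 -0.85] w 0.235 q [-1.5   0.35  0.79  1.78 -0.28  1.12 -2.12] tilt [-0.0008  0.0015]
```

View pics/cA.png

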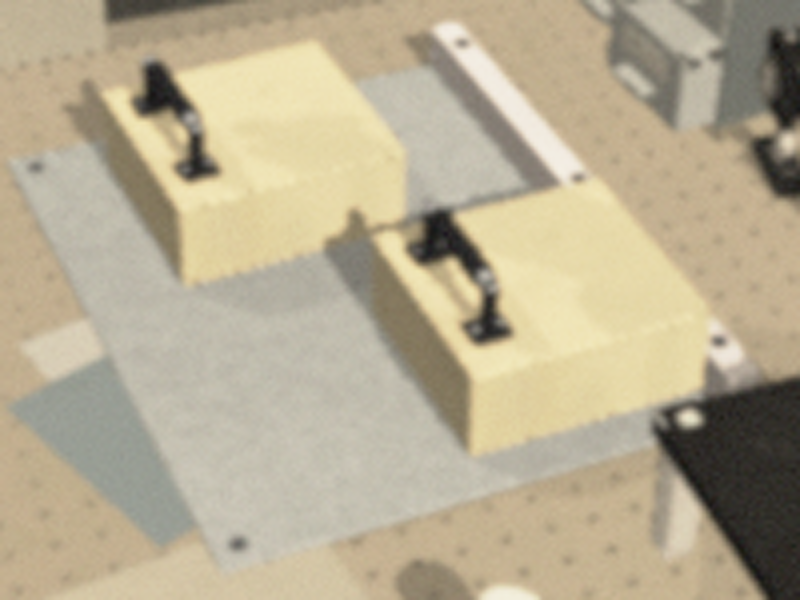

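View pics/cAt.png

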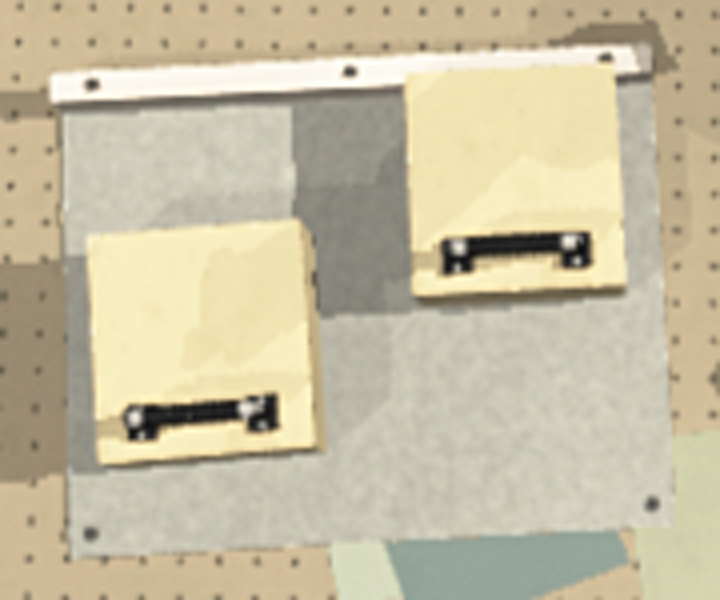

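View pics/sideF.png

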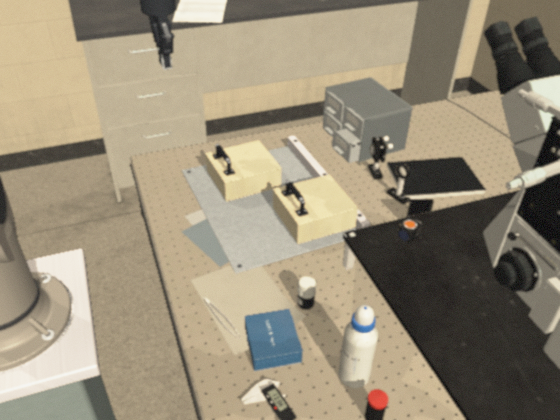

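```bash
python3 - <<'E'
from h import *
Bp=np.array([.5891,.1813,.0637])
L=[("top",(a,b,h),(87,236)),("top",(a,-b,h),(301,220)),("top",H,(200,413)),("side",(-a,b,h),(102,92)),("side",(a,b,h),(318,42)),("side",(a,-b,h),(404,155)),("side",(-a,-b,h),(180,207)),("side",H,(174,95))]
R=[("top",(a,b,h),(405,74)),("top",(a,-b,h),(614,64)),("top",H,(517,246)),("side",(-a,b,h),(372,238)),("side",(a,b,h),(600,180)),("side",(a,-b,h),(708,312)),("side",(-a,-b,h),(470,375)),("side",(-a,-b,0),(473,455)),("side",H,(462,246))]
for n,o in(("L",L),("R",R)):
    p,r=fit(o,.004,[.6,.1,0]); f=place(p,[(a,0,.03)],.004)[0]; nr=place(p,[(-a,0,.03)],.004)[0]
    d=f[:2]-Bp[:2]; bx=d[0]*np.cos(Bp[2])+d[1]*np.sin(Bp[2])
    print(n,p.round(4),"near",nr.round(4),"far bx",bx.round(4),"dyaw",(p[2]-Bp[2]).round(3),"res",np.abs(r).max().round(1))
E
```

```text
L [0.5543 0.2749 0.0929] near [0.4816 0.2682 0.034 ] far bx 0.0442 dyaw 0.029 res 1.1
R [0.6619 0.0784 0.0596] near [0.589 0.074 0.034] far bx 0.1391 dyaw -0.004 res 1.7
```

The fit gives the right carton's far face at x = 139 mm in the board frame (rail at 140) and square within 0.004 rad. The left carton moved about 4 mm and the bystanders are unmoved, so I'll hand in.

```bash
python3 -c "
from station import bot,status
print(bot.hand_in()); print(status.get_obs()['t'])"
```

```text
the job is handed in; nothing more can be done
None
the job is handed in; nothing more can be done
```

I raised and set down both cartons by their handles. The right one is the full one, so I pushed it back against the stop rail and handed the job in at about 18.6 s of the 54 s allowed. `hand_in` gives no verdict.

- **Weighing:** the left carton pulled about 0.4 N, close to the sensor noise. The right pulled 5 to 6 N. Both handle ends rose about a centimetre in the side camera.
- **Push:** the right carton slid at about 8 to 11 N. At the rail the force rose to 26 N with no further movement, then I backed off.
- **Right carton, final pose from the images:** its far face is at x = 139 mm on the board, against the rail at 140 mm. It is square to the rail within about 0.004 rad.
- **Left carton:** it moved about 4 mm in total. Its far face is roughly 96 mm from the rail, and it stands flat.
- **Surroundings:** the slide box, canister and bottle look unmoved in the last side picture, and the gripper was clear of everything.

No check failed. The pose figures carry a camera uncertainty of about 2 mm.

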